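# Lower the potter's wheel centring arm off its ratchet

### The job

The centring arm of the bench-top potter's wheel is parked in its raised position on a ratchet. With the fingertips, press the pawl's thumb pad fully down so that the pawl comes free of the teeth and stays free, then push the arm down past its teeth until it lies fully home, level over the wheel head. Do not slam or force anything, do not lift the arm, and leave the pots and tools around it where they are.

Things in the scene. Friction and masses are not known exactly. Their poses are not given: they have to be found in the camera images.
- wheel: The bench-top potter's wheel with its arm stand, fixed to the bench. Origin on the bench under the arm's hinge; z up; x is the long direction, horizontal, from the pawl's pad (x about -147 mm) towards the free end of the lowered arm (x = +225 mm). Round grey housing 224 mm across and an aluminium wheel head 184 mm across, its top 82 mm above the bench, both centred at x = +165 mm. The stand (under 60 mm wide) is at x = -110 to +20 mm.
- hinge_mid (a point): Centre of the arm's horizontal hinge (parallel to the wheel body's y), 130 mm above the bench. A steel ratchet wheel 120 mm across, 14 mm thick, with 18 degree tooth pitch, turns with the arm about it.
- swing_arm (a joint): Angle of the arm above level, rad. 0 = level over the wheel head, against its stop; it starts raised at 0.87 to 0.96. The arm is an aluminium bar 24 mm wide, 20 mm high, reaching 225 mm from the hinge. Its hinge is stiff: the arm stays where it is left, and about 3 to 8 N downward at the pad lowers it once the pawl is free. With the pawl in the teeth it only goes down to about 0.85 and is then blocked.
- push_pad (a point): Middle of the top face of the wooden push pad on the arm (50 x 50 mm), 195 mm out from the hinge along the arm and 22 mm above the arm's centre line; the point's z is the pad's outward normal, its x points along the arm away from the hinge. Moves with the arm; about 300 mm above the bench at the start, 152 mm with the arm down.
- pawl (a joint): Angle of the pawl, rad. 0 = nose fully in the teeth (the start); 0.26 = thumb pad pressed fully down, against its stop. The nose is clear of the teeth above 0.15. Stiff pivot: it takes about 5 N on the pad and the pawl stays where it is put.
- pawl_pad (a point): Middle of the top face of the pawl's ribbed steel thumb pad (36 mm along the wheel's x, 40 mm across), at the stand's end away from the arm, 206 mm above the bench at the start; the pad is 62 mm behind the pawl's pivot, and sinks 16 mm when fully pressed. Pressing it lifts the hooked nose at the pawl's other end out of the ratchet teeth.
- cup_a: Bystander, loose: grey-brown tall cup, 80 mm across, 125 mm tall. Origin: middle of its underside.
- cup_b: Bystander, loose: second grey-brown tall cup, like cup_a. Origin: middle of its underside.
- bowl: Bystander, loose: terracotta bowl, 120 mm across, 55 mm tall. Origin: middle of its underside.
- glaze_jar: Bystander, loose: white lidded jar, 68 mm across, 85 mm tall. Origin: middle of its underside.
- brush_pot: Bystander, loose: white pot with brushes standing in it, 70 mm across, 180 mm tall with brushes. Origin: middle of its underside.
- rib: Bystander, loose: flat wooden throwing rib lying on the bench, 122 x 45 x 8 mm. Origin: middle of its underside.
- calliper: Bystander, loose: steel calliper lying on the bench, 150 x 62 x 11 mm. Origin: middle of its underside.

How it is judged:
By the outcome, as a careful person would: the job done as asked, in the order asked, and still so for the second after the job is handed in, with the robot touching nothing.
It also fails if it takes over 37 s, if anything falls off the work surface, if the arm or the gripper's body presses on something with over 40 N, if the wrist force passes 120 N, or if a joint passes its speed limit or range.

### The arm

A 6-joint arm with a two-finger parallel gripper is mounted at the origin on the work surface. World frame = base frame: x ahead of the robot, y to its left, z up, the work surface at z = 0. Lengths are in m, angles in rad, forces in N, time in s.
With the tool pointing down it reaches from about 0.275 to 0.875 m from the base axis. Payload 12.5 kg.
Tool frame: the origin (TCP) lies on the centre line of the jaws, within the pads' length; the fingertips stand 22 mm ahead of it and the grasp point (between the pads) lies 3 mm ahead of it; z points along the fingers, x is the direction in which the jaws open and shut, and the axes are right-handed (so a half turn about z gives the same grasp; the last joint's range is limited). The gripper opens to 85 mm and grips with 20 to 120 N. Pads are 22 mm wide; open, the fingers measure 114 mm over their backs; the gripper's body (76 mm by 85 mm) begins 54 mm behind the grasp point. The pads swing forward as they close: fully open they stand 13 mm farther back than shut.
Start: joints at [1.24, 0.351, 1.652, -0, 1.139, -0.085], TCP at [0.134, 0.533, 0.253] pointing down, gripper open.
Joint ranges: [-2.75, 2.75], [-0.79, 2.1], [0.01, 2.65], [-1.57, 4.71], [0.07, 3.14], [-2.87, 2.87]. Speed limits (rad/s): [2.22, 2.22, 2.79, 3.14, 3.14, 3.14].

### API

Orientations are given as a unit quaternion [w, x, y, z].
In Python, from plant import * gives the robot as it stands. The module is installed in compiled form; this text tells all that it offers.
- The arm moves only by the tool carry_out, never from a script. Its argument "moves" is text: rows parted by semicolons, each of 7 numbers parted by spaces: the shift along the world's x, y, z in m, then the turn, a rotation vector about the world's x, y, z in rad, then the closure, from -1 (fully open) to 1 (shut). In form: tx ty tz ax ay az hand; .... A call has exactly 8 rows; each row is the pose to reach, as a shift and turn from the pose measured when the call began; what a row does not reach only later rows make up. A row lasts 1/8 s, in which the tool goes at most 62.5 mm and 10.7 degrees, less where a joint would pass 70% of its speed; a pose out of reach is approached as far as the arm can. A call with a gripper value outside its range is refused whole. The fingers move at their own pace and stop on an object; the grip force is fixed at half the most. Time passes only in rows, so rows that repeat a pose let the fingers close, or fill a call up. It gives the time, the measured TCP pose, the force and the opening at its end, in the units of the state.
- sense(): the state, without advancing time (a new reading comes with each control period).
- grab_frame(name): name is "side" or "top" or "wrist"; returns a dict with "img" (400x640x3 uint8, red, green, blue), "fx", "fy", "cx", "cy" (pixels), "camera_from_world" (4x4, takes a point from world to camera coordinates). Camera axes: x right, y down, z forward; pixel columns grow to the right and rows downward; lengths in m; the calibration is good to about 2 mm. The wrist camera is an equidistant fisheye: a pixel r from the principal point sees the ray r / f radians off the axis. A picture is of the moment at which its call begins. There is no depth.
- finish_job(): hands the job in, once; it reports no verdict.
The state is a dict: "time": time; "q": joint angles; "qd": joint speeds; "joint_efforts": joint torques, N m; "tcp_pos": TCP position; "orientation": TCP orientation; "wrist_force": force on the tool from outside, world axes, zero at the start; "torque": the same for the moment, N m; "opening": opening from 0.0 (shut) to 1.0 (fully open).
Only numpy, scipy, OpenCV 4.12 (cv2) and the standard library are available. Lean on these libraries where they do the work, as an engineer would, in place of code of your own. Each camera call takes 0.05 s, during which the arm holds its last target. There are 200 camera calls.

## Working session

There is one attempt and no reset: what is moved stays moved. The work goes in short steps, Python scripts to look and compute and a tool call to move; the robot and the scene stay as the last step left them, time stands still between calls to the robot, and variables do not carry over. Pictures are saved under pics/ and viewed, about 8 in all and at most 12, crops included, and the job is handed in when it is done.

Besides the shell and the picture viewer there is one more tool, called as name(argument=value, ...) on one line, values as JSON. carry_out: Moves the arm, as the interface text tells. Its arguments: {"type":"object","properties":{"moves":{"type":"string"}},"required":["moves"]}

```bash
mkdir -p pics
cat > h.py <<'E'
from plant import *
import numpy as np, cv2
def save(n,f):
    g=grab_frame(n); cv2.imwrite(f'pics/{f}.png',g['img'][:,:,::-1]); np.savez(f'pics/{f}.npz',**g); return g
def ray(g,u,v):
    T=np.array(g['camera_from_world']); d=np.array([(u-g['cx'])/g['fx'],(v-g['cy'])/g['fy'],1.]); R=T[:3,:3]
    return -R.T@T[:3,3], R.T@d/np.linalg.norm(d)
def onz(g,u,v,z):
    o,d=ray(g,u,v); return o+d*(z-o[2])/d[2]
def tri(g1,p1,g2,p2):
    o,d=ray(g1,*p1);p,e=ray(g2,*p2); s=np.linalg.lstsq(np.c_[d,-e],p-o,rcond=None)[0]
    a=o+d*s[0];b=p+e*s[1]; return (a+b)/2, np.linalg.norm(a-b)
E
python3 - <<'E'
from h import *
for n in('side','top'):
    g=save(n,n+'1'); print(n,g['fx'],np.round(g['camera_from_world'],3).tolist())
print(sense())
E
```

```text
side 475.38494547432987 [[-0.984, -0.175, -0.013, 0.563], [-0.118, 0.713, -0.691, 0.147], [0.13, -0.679, -0.723, 1.11], [0.0, 0.0, 0.0, 1.0]]
top 517.3173093121976 [[-0.021, -1.0, -0.015, 0.029], [-0.99, 0.023, -0.137, 0.559], [0.138, 0.012, -0.99, 1.139], [0.0, 0.0, 0.0, 1.0]]
{'time': 0.1, 'q': array([ 1.24041766e+00,  3.51179570e-01,  1.65236095e+00,  6.52675662e-06,
        1.13911451e+00, -8.46140848e-02]), 'qd': array([-4.47693645e-04, -1.35669014e-04, -1.39091881e-03,  4.69118168e-06,
       -1.22574252e-03, -1.93145898e-04]), 'joint_efforts': array([ 2.00579751e-03, -5.06829607e+01, -2.91876841e+01,  1.27039874e-05,
        2.60670400e-03, -4.08588892e-05]), 'tcp_pos': array([0.13370437, 0.5332132 , 0.25281345]), 'orientation': array([ 2.87687079e-04,  7.88447938e-01,  6.15101266e-01, -4.46544927e-04]), 'wrist_force': array([ 0.61762134,  0.32558061, -0.61317167]), 'torque': array([ 0.01554634,  0.01698492, -0.02342895]), 'opening': 0.9983007848397708}
```

View pics/side1.png

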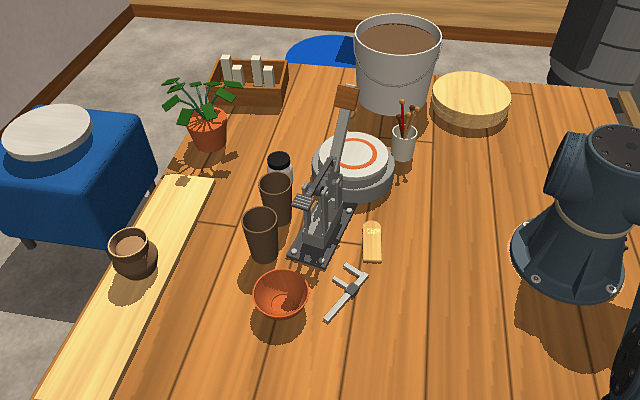

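View pics/top1.png

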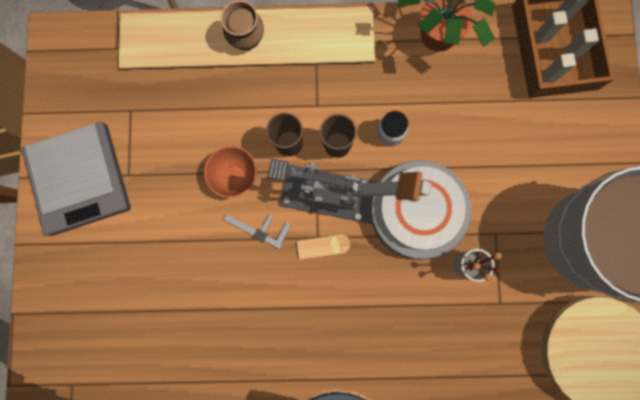

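Side: pawl pad at about (303,201), push pad (347,97), wheel head centre (353,153). Top: pawl pad about (279,169), push pad (409,186), head centre (424,208). I'll zoom in and take first estimates.

Run:
```python
from h import *
s=dict(np.load('pics/side1.npz'));t=dict(np.load('pics/top1.npz'))
for n,a,b in(('pawl',(303,201),(279,169)),('push',(347,97),(409,186)),('head',(353,153),(424,208))):
    print(n,*tri(s,a,t,b))
print(onz(t,424,208,.082),onz(t,279,169,.206),onz(s,353,153,.082),onz(s,303,201,.206))
for n,p in dict(cupa=(285,120),cupb=(338,123),jar=(394,124)).items(): print(n,onz(t,*p,.125))
a=cv2.resize(s['img'][70:270,260:410],None,fx=3,fy=3,interpolation=2)
b=cv2.resize(t['img'][130:270,250:480],None,fx=1.5,fy=1.5,interpolation=2)
c=np.zeros((600,800,3),np.uint8);c[:,:450]=a;c[:210,455:800]=b
cv2.imwrite('pics/z.png',c[:,:,::-1])
```

```text
pawl [0.59416139 0.1041357  0.20353308] 0.0025808903410500937
push [ 0.53968448 -0.13571957  0.29832393] 0.0018767293585560908
head [ 0.52625578 -0.19975858  0.07977101] 0.0011752235354700962
[ 0.52541102 -0.19934914  0.082     ] [0.59498897 0.10395902 0.206     ] [ 0.52657958 -0.19729094  0.082     ] [0.59225898 0.10656061 0.206     ]
cupa [0.71817337 0.09823947 0.125     ]
cupb [ 0.70863533 -0.01582606  0.125     ]
jar [ 0.70339882 -0.13594318  0.125     ]
```

View pics/z.png

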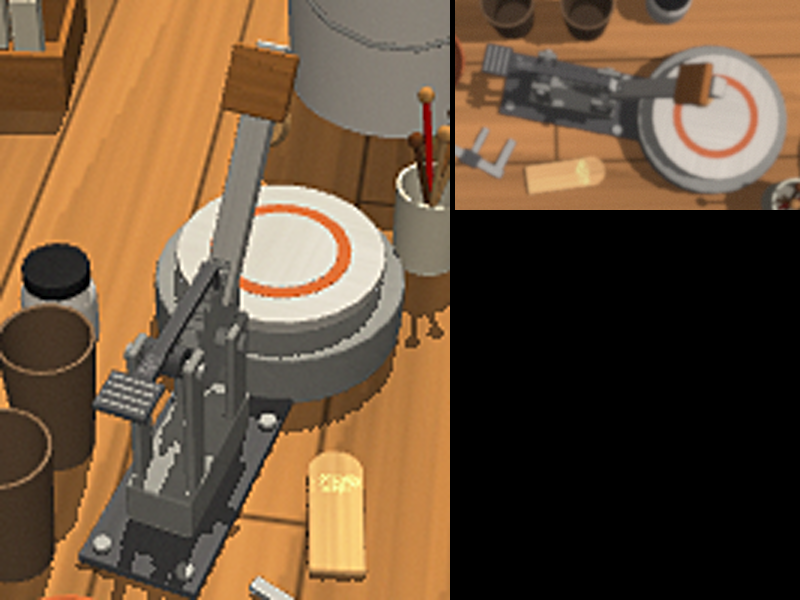

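The estimates agree: pawl pad (0.594, 0.104, 0.205), with 0.310 m from pad to head against an expected 0.312. The wheel's x axis is about (-0.219, -0.976), and the push pad triangulates to within 4 mm of its model position. The jaws are already lined up with the wheel. Setting out, closing the fingers on the way.

carry_out(moves="0.03 -0.027 0.02 0 0 0 1; 0.08 -0.075 0.04 0 0 0 1; 0.13 -0.12 0.04 0 0 0 1; 0.18 -0.17 0.04 0 0 0 1; 0.23 -0.215 0.04 0 0 0 1; 0.28 -0.26 0.04 0 0 0 1; 0.33 -0.305 0.04 0 0 0 1; 0.36 -0.335 0.04 0 0 0 1")

```text
time: 1.1
tcp_pos: [0.483, 0.2079, 0.2927]
orientation: [0.0, 0.788, 0.615, -0.0]
wrist_force: [-0.6, 1.1, 0.1]
opening: 0.0
```

Next, to above the pawl pad, with the tips at about 0.23.

carry_out(moves="0.03 -0.028 0 0 0 0 1; 0.06 -0.056 0 0 0 0 1; 0.09 -0.085 0 0 0 0 1; 0.111 -0.104 -0.01 0 0 0 1; 0.111 -0.104 -0.025 0 0 0 1; 0.111 -0.104 -0.035 0 0 0 1; 0.111 -0.104 -0.04 0 0 0 1; 0.111 -0.104 -0.04 0 0 0 1")

```text
time: 2.1
tcp_pos: [0.5937, 0.1045, 0.2527]
orientation: [0.0, 0.788, 0.615, -0.001]
wrist_force: [0.9, -0.7, -0.0]
opening: -0.002
```

Run:
```python
from h import *
s=save('side','s2');t=save('top','t2');w=save('wrist','w2')
c=np.zeros((600,800,3),np.uint8)
c[:450,:450]=cv2.resize(s['img'][110:260,230:380],None,fx=3,fy=3,interpolation=2)
c[:300,455:800]=cv2.resize(t['img'][100:200,230:345],None,fx=3,fy=3,interpolation=2)
c[310:526,455:800]=cv2.resize(w['img'],(345,216))
cv2.imwrite('pics/z2.png',c[:,:,::-1]);print(sense()['tcp_pos'],sense()['wrist_force'])
```

```text
[0.59409898 0.10416085 0.25327047] [ 0.30426724 -0.41146622 -0.16072287]
```

View pics/z2.png

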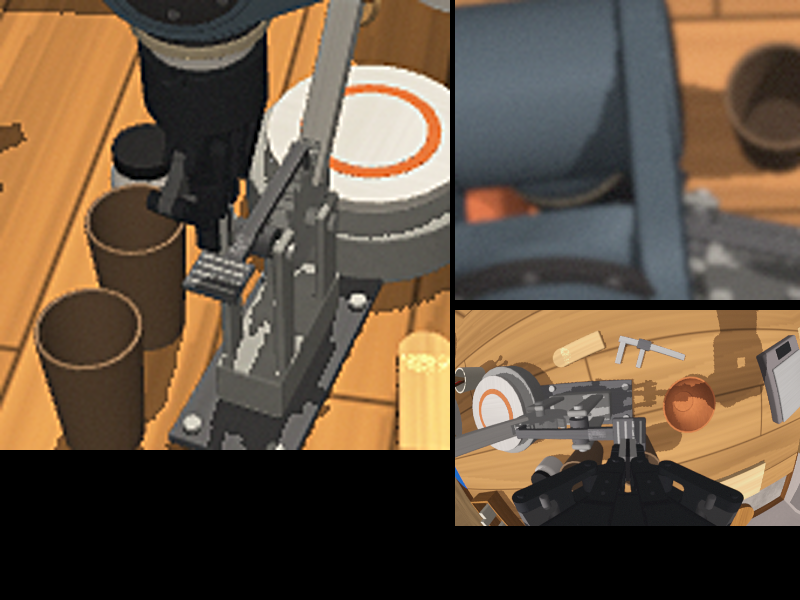

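The fingers are above the pawl pad, seen at side (302,192) over the pad at (303,201). Now pressing down gently.

carry_out(moves="0 0 -0.006 0 0 0 1; 0 0 -0.012 0 0 0 1; 0 0 -0.017 0 0 0 1; 0 0 -0.021 0 0 0 1; 0 0 -0.024 0 0 0 1; 0 0 -0.027 0 0 0 1; 0 0 -0.030 0 0 0 1; 0 0 -0.032 0 0 0 1")

```text
time: 3.25
tcp_pos: [0.5948, 0.1055, 0.2225]
orientation: [0.0, 0.788, 0.615, 0.002]
wrist_force: [-0.7, 8.6, 9.3]
opening: 0.003
```

carry_out(moves="0 0 -0.003 0 0 0 1; 0 0 -0.005 0 0 0 1; 0 0 -0.007 0 0 0 1; 0 0 -0.008 0 0 0 1; 0 0 -0.009 0 0 0 1; 0 0 -0.010 0 0 0 1; 0 0 -0.010 0 0 0 1; 0 0 -0.010 0 0 0 1")

```text
time: 4.25
tcp_pos: [0.5955, 0.107, 0.2137]
orientation: [0.0, 0.788, 0.615, 0.004]
wrist_force: [1.1, 8.2, 6.8]
opening: -0.003
```

Run:
```python
from h import *
s=save('side','s3')
cv2.imwrite('pics/z3.png',cv2.resize(s['img'][110:260,230:380],None,fx=4,fy=4,interpolation=2)[:,:,::-1]);print(sense()['tcp_pos'],sense()['wrist_force'])
```

```text
[0.59551461 0.10699877 0.21364572] [0.19775902 9.11726435 6.53543793]
```

View pics/z3.png

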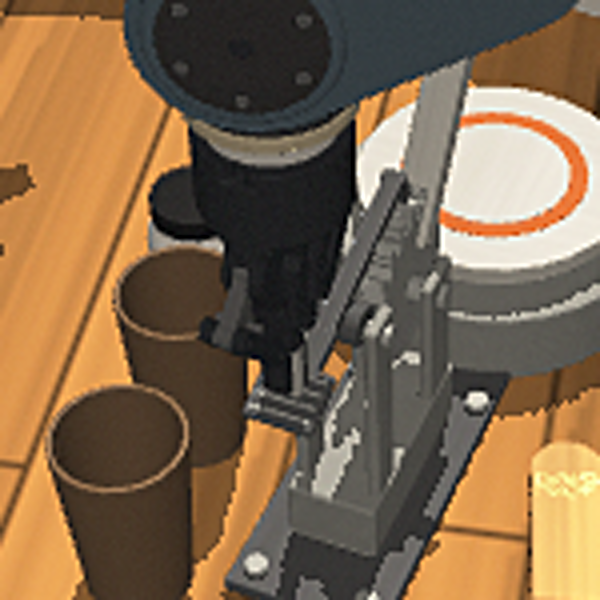

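The pawl nose is visibly lifted, and the pad is down about 14 mm. The sideways force suggests the finger is rubbing the sloping lever, so I'll ease up, shift 5 mm away from it and finish the press to the stop.

carry_out(moves="0 0 0.006 0 0 0 1; 0.001 0.005 0.006 0 0 0 1; 0.001 0.005 0.001 0 0 0 1; 0.001 0.005 -0.003 0 0 0 1; 0.001 0.005 -0.005 0 0 0 1; 0.001 0.005 -0.007 0 0 0 1; 0.001 0.005 -0.008 0 0 0 1; 0.001 0.005 -0.008 0 0 0 1")

```text
time: 5.3
tcp_pos: [0.5971, 0.112, 0.2105]
orientation: [0.001, 0.788, 0.615, 0.005]
wrist_force: [-17.5, -1.1, 44.1]
opening: 0.002
```

44 N at the stop, so the pad is fully down. Lifting off and moving toward the push pad, then checking the pawl.

carry_out(moves="0 0 0.015 0 0 0 1; 0 0 0.05 0 0 0 1; 0 0 0.10 0 0 0 1; 0 0 0.15 0 0 0 1; -0.01 -0.03 0.18 0 0 0 1; -0.02 -0.08 0.18 0 0 0 1; -0.03 -0.13 0.18 0 0 0 1; -0.035 -0.16 0.18 0 0 0 1")

```text
time: 6.3
tcp_pos: [0.5614, -0.05, 0.3902]
orientation: [0.001, 0.789, 0.615, 0.005]
wrist_force: [-0.1, 0.4, -0.3]
opening: 0.004
```

Run:
```python
from h import *
s=save('side','s4')
cv2.imwrite('pics/z4.png',cv2.resize(s['img'][70:260,250:410],None,fx=3,fy=3,interpolation=2)[:,:,::-1]);print(sense()['tcp_pos'],sense()['wrist_force'])
X=np.array([-.219,-.976]);H=np.array([.526,-.1985])-.165*X
for a in np.arange(.95,-.01,-.1):
    x=.195*np.cos(a)-.022*np.sin(a);z=.13+.195*np.sin(a)+.022*np.cos(a)
    print(round(a,2),np.round(H+X*x,4),round(z,4),'TCP',np.round(H+X*(x-.008),4),round(z+.022,4))
```

```text
[ 0.56120123 -0.05236713  0.39014425] [-0.66898939 -2.89403858 -0.33177409]
0.95 [ 0.5412 -0.1307] 0.3014 TCP [ 0.543  -0.1229] 0.3234
0.85 [ 0.5376 -0.1469] 0.291 TCP [ 0.5393 -0.1391] 0.313
0.75 [ 0.5342 -0.1621] 0.279 TCP [ 0.5359 -0.1543] 0.301
0.65 [ 0.5311 -0.176 ] 0.2655 TCP [ 0.5328 -0.1682] 0.2875
0.55 [ 0.5282 -0.1885] 0.2507 TCP [ 0.53   -0.1807] 0.2727
0.45 [ 0.5258 -0.1995] 0.2346 TCP [ 0.5275 -0.1917] 0.2566
0.35 [ 0.5237 -0.2089] 0.2175 TCP [ 0.5254 -0.2011] 0.2395
0.25 [ 0.5219 -0.2166] 0.1996 TCP [ 0.5237 -0.2087] 0.2216
0.15 [ 0.5206 -0.2224] 0.1809 TCP [ 0.5224 -0.2146] 0.2029
0.05 [ 0.5197 -0.2265] 0.1617 TCP [ 0.5215 -0.2187] 0.1837
```

View pics/z4.png

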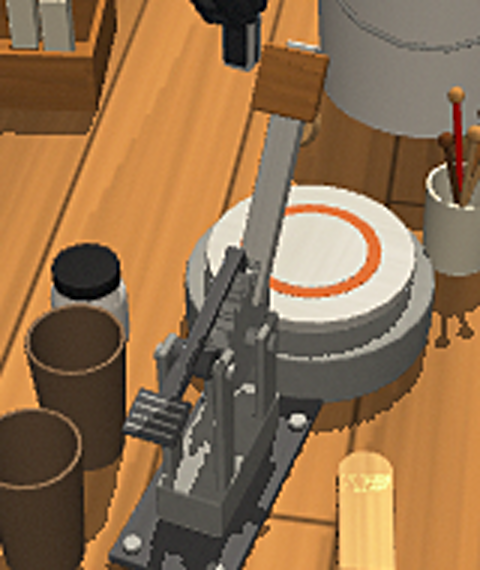

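The pawl stays down after release: its pad is at side (302,208) against (303,201) at the start, about 16 mm, and the nose is clear. Now to just above the push pad, then follow its arc down.

carry_out(moves="-0.006 -0.025 -0.005 0 0 0 1; -0.012 -0.05 -0.01 0 0 0 1; -0.018 -0.07 -0.025 0 0 0 1; -0.02 -0.079 -0.04 0 0 0 1; -0.02 -0.079 -0.055 0 0 0 1; -0.02 -0.079 -0.063 0 0 0 1; -0.02 -0.079 -0.067 0 0 0 1; -0.02 -0.079 -0.067 0 0 0 1")

```text
time: 7.35
tcp_pos: [0.5415, -0.1306, 0.3231]
orientation: [0.001, 0.789, 0.615, 0.005]
wrist_force: [1.6, 3.2, 1.1]
opening: -0.001
```

carry_out(moves="-0.001 -0.004 -0.005 0 0 0 1; -0.002 -0.009 -0.010 0 0 0 1; -0.003 -0.014 -0.014 0 0 0 1; -0.004 -0.018 -0.018 0 0 0 1; -0.005 -0.023 -0.022 0 0 0 1; -0.007 -0.028 -0.026 0 0 0 1; -0.008 -0.033 -0.031 0 0 0 1; -0.009 -0.037 -0.036 0 0 0 1")

```text
time: 8.35
tcp_pos: [0.5327, -0.1681, 0.2872]
orientation: [0.002, 0.789, 0.615, 0.005]
wrist_force: [1.1, -0.1, 6.0]
opening: 0.004
```

6 N upward with no blocking, so the arm is moving. Continuing along the arc.

carry_out(moves="-0.001 -0.005 -0.006 0 0 0 1; -0.002 -0.010 -0.012 0 0 0 1; -0.003 -0.014 -0.018 0 0 0 1; -0.004 -0.019 -0.024 0 0 0 1; -0.005 -0.023 -0.030 0 0 0 1; -0.006 -0.027 -0.036 0 0 0 1; -0.007 -0.030 -0.042 0 0 0 1; -0.007 -0.033 -0.048 0 0 0 1")

```text
time: 9.35
tcp_pos: [0.5255, -0.2013, 0.2388]
orientation: [0.002, 0.789, 0.615, 0.005]
wrist_force: [-0.9, 1.3, 4.1]
opening: -0.0
```

Run:
```python
from h import *
s=save('side','s5')
cv2.imwrite('pics/z5.png',cv2.resize(s['img'][70:260,250:410],None,fx=3,fy=3,interpolation=2)[:,:,::-1]);print(sense()['tcp_pos'],sense()['wrist_force'])
```

```text
[ 0.5252548  -0.20154449  0.23800525] [ 1.0560559  -1.53468061  2.84174161]
```

View pics/z5.png

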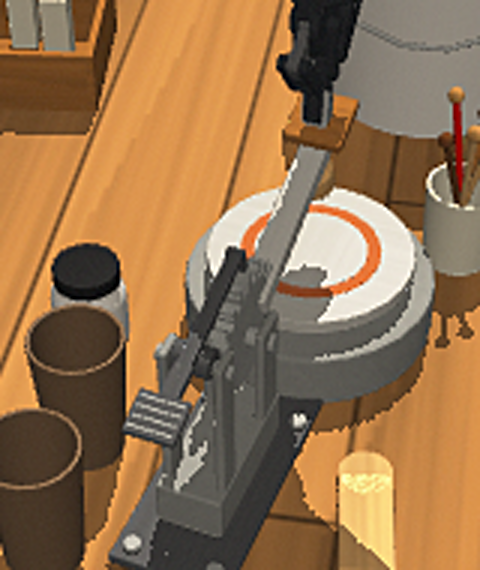

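The arm is coming down, the fingertips are on the pad at about (315,115), the pawl is unchanged and clear of the brushes. Continuing.

carry_out(moves="0 -0.002 -0.006 0 0 0 1; -0.001 -0.005 -0.012 0 0 0 1; -0.001 -0.007 -0.018 0 0 0 1; -0.002 -0.009 -0.024 0 0 0 1; -0.002 -0.011 -0.030 0 0 0 1; -0.003 -0.013 -0.035 0 0 0 1; -0.003 -0.014 -0.040 0 0 0 1; -0.003 -0.015 -0.045 0 0 0 1")

```text
time: 10.4
tcp_pos: [0.5221, -0.2167, 0.1927]
orientation: [0.001, 0.789, 0.615, 0.004]
wrist_force: [-0.2, -1.6, 5.8]
opening: 0.001
```

carry_out(moves="0 -0.001 -0.005 0 0 0 1; 0 -0.002 -0.009 0 0 0 1; 0 -0.003 -0.012 0 0 0 1; -0.001 -0.003 -0.014 0 0 0 1; -0.001 -0.003 -0.016 0 0 0 1; -0.001 -0.003 -0.018 0 0 0 1; -0.001 -0.003 -0.019 0 0 0 1; -0.001 -0.003 -0.020 0 0 0 1")

```text
time: 11.4
tcp_pos: [0.5214, -0.22, 0.1738]
orientation: [0.002, 0.789, 0.615, 0.004]
wrist_force: [-4.3, 1.6, 19.7]
opening: 0.001
```

The tips are at 0.152 m, the expected home height, and the force has risen to 20 N, so it is at the stop. One small firm press, then lift away.

carry_out(moves="0 0 -0.001 0 0 0 1; 0 0 -0.002 0 0 0 1; 0 0 -0.003 0 0 0 1; 0 0 -0.003 0 0 0 1; 0 0 -0.003 0 0 0 1; 0 0 -0.003 0 0 0 1; 0 0 -0.003 0 0 0 1; 0 0 -0.003 0 0 0 1")

```text
time: 12.4
tcp_pos: [0.5215, -0.2201, 0.1735]
orientation: [0.003, 0.789, 0.615, 0.004]
wrist_force: [-10.4, 5.3, 32.3]
opening: -0.0
```

carry_out(moves="0 0 0.005 0 0 0 1; 0 0 0.02 0 0 0 1; 0 0 0.05 0 0 0 1; 0 0 0.09 0 0 0 1; 0 0 0.13 0 0 0 1; -0.02 0 0.16 0 0 0 1; -0.05 0 0.17 0 0 0 1; -0.08 0 0.17 0 0 0 1")

```text
time: 13.4
tcp_pos: [0.4407, -0.2201, 0.3446]
orientation: [0.003, 0.789, 0.615, 0.005]
wrist_force: [-0.2, 0.5, 0.4]
opening: -0.003
```

Run:
```python
from h import *
s=save('side','s6');t=save('top','t6')
c=np.zeros((570,800,3),np.uint8)
c[:,:480]=cv2.resize(s['img'][70:260,250:410],None,fx=3,fy=3,interpolation=2)
c[:200,480:]=cv2.resize(t['img'],(320,200))
cv2.imwrite('pics/z6.png',c[:,:,::-1]);print(sense()['tcp_pos'],sense()['wrist_force'])
T=s['camera_from_world']
for p in((.5195,-.2276,.152),(.594,.104,.190)):
    q=T@np.r_[p,1]; print(s['fx']*q[0]/q[2]+s['cx'],s['fy']*q[1]/q[2]+s['cy'])
```

```text
[ 0.43959191 -0.22000521  0.34423456] [ 1.32081499 -0.14149101 -0.41441978]
358.17206042475715 125.03117271140154
302.76820732113754 205.30458069792255
```

View pics/z6.png

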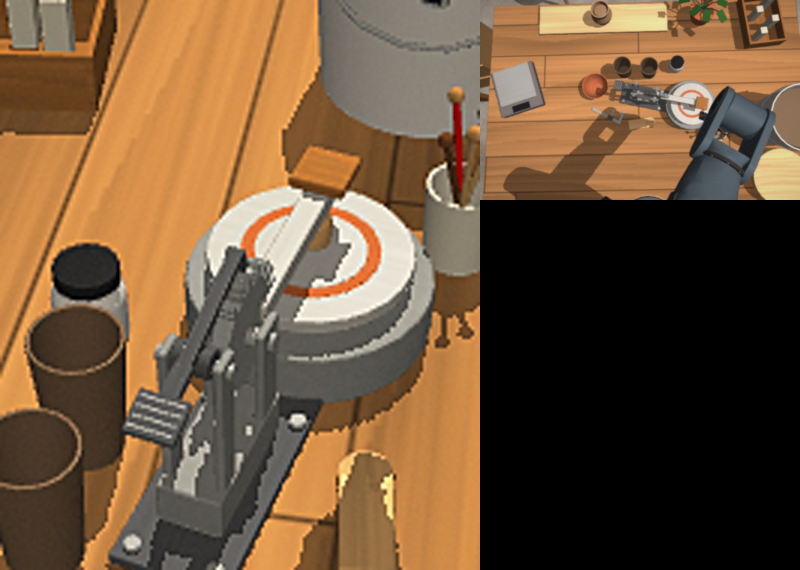

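The push pad's top is at side (359,126), against (358,125) predicted for the home position. The pawl pad is still down at (302,208), and the bystanders look unmoved. Handing in.

```bash
python3 -c "
from plant import *
print(finish_job())"
```

```text
the job is handed in; nothing more can be done
None
```

The centring arm is down and level over the wheel head, and the pawl is free of the teeth. I handed the job in at about 13.5 s.

- **Pawl:** I pressed the thumb pad to its stop with the closed fingertips, at about 44 N. Partway down, a finger rubbed the sloping lever with about 9 N sideways, so I eased off, shifted 5 mm and finished the press. The pad sank about 16 mm and was still down in every later picture.
- **Arm:** I pushed it down along its arc at about 3 to 6 N, with no catching on the teeth. It reached the stop with the fingertips at 0.152 m, and I held it there at about 32 N before lifting away.
- **Last checks:** the push pad appeared within about 1 pixel of its predicted home position. The pawl pad was about 3 pixels lower than predicted for fully pressed. The force with the robot clear was about 1 N. By eye, the pots and tools had not moved, though I did not measure them.

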